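# Shut and pin the leaf drill jig and hold it for the drill

### The job

Get the drill jig ready over the wooden blank: push the hinged leaf down until it snaps under its roller catch and stays down by itself, then take the flanged locating pin out of the stand and push it through the leaf into the hole of the block below. The catch leaves the leaf standing slightly proud on its spring pad, so finish while still holding the pin and bearing down on it firmly enough that the leaf lies fully shut on the blocks and the pin's flange is flat on the leaf; do not let go. Leave the other things on the bench, and the two other tools in the stand, where they are.

Things in the scene. Friction and masses are not known exactly. Their poses are not given: they have to be found in the camera images.
- jig: Leaf drill jig, screwed down: plywood board 120 x 330 x 18 mm, length along its y; origin on the bench under the middle of the nest that holds the blank, z up. Hinge block at -y, end block with the pin hole at +y (84 mm wide, tops 50 mm above the bench). The leaf's hinge axis runs along x through (0, -115, 50) mm.
- pin_hole (a point): Mouth of the upright blind pin hole in the end block, on the block's top (50 mm above the bench), at (0, 100, 50) mm in the jig's frame, axes as the jig's. 12 mm wide, 30 mm deep, chamfered. The leaf's own hole lies right above it when the leaf is down.
- catch (a point): Middle of the catch's spring roller (10 mm thick, 34 mm long, along x), at (0, 137, 70.5) mm in the jig's frame, in a steel bracket 49 mm wide that spans y = 138 to 175 mm and is 84 mm high. The rounded strike at the leaf's free end snaps past it and is held under it; pushing it past takes some 10 to 16 N near the free end.
- leaf (a joint): Angle of the leaf (jig's upper half), rad: 0 = shut on the blocks (hard stop), grows as the free end rises; 1.57 = upright. Stiff hinge: stays where left. Strike meets the roller at about 0.09, is past it below 0.05. Let go, it springs back to about 0.03 under the roller, 6 mm proud at the pin hole, on a spring pad bearing on the blank. From there, 5 to 9 N at the pin hole hold it at 0.
- leaf_press (a point): Point to push on: middle line of the leaf's outer face (its top when shut), 185 mm from the hinge axis and 12 mm off it; moves with the leaf. y from hinge to free end, z out of the face. Leaf: plywood 80 x 240 x 12 mm, 0.25 kg. On the face nearer the hinge: steel drill bushes 30 and 110 mm away (radius 10, 4 mm high), brass spring housing 70 mm away (radius 14, 13 mm high).
- leaf_hole (a point): Middle of the leaf's through hole for the pin, on its outer face, 215 mm from the hinge axis; 12 mm wide, chamfered; moves with the leaf, axes as leaf_press. 62 mm above the bench when fully shut, about 68 mm on the catch.
- pin: Locating pin, the only thing in the stand with a flange: steel shank 10 mm thick, 38 mm long, its last 12 mm tapered to 4 mm; steel flange 26 mm wide, 5 mm thick (38 to 43 mm above the tip); above it a black round grip 18 mm wide, 32 mm high. 75 mm in all, about 60 g. Origin at the tip, z up the pin. In the stand the flange rests on the block, the tip 12 mm above the bench.
- pin_stand: Wooden block 55 x 160 x 50 mm (x, y, z), fixed; origin at the middle of its underside. Three upright 11.5 mm holes along its y at -50, 0 and +50 mm, holding in any order the locating pin, a drill bit and a centre punch.
- drill_bit: Plain steel drill bit 10 mm thick, 101 mm long, standing in the stand, 60 mm showing; origin at its lower end. Leave alone.
- punch: Plain steel centre punch 10 mm thick, 84 mm long, standing in the stand, 44 mm showing; origin at its lower end. Leave alone.
- blank: Wooden handle blank 40 x 120 x 26 mm lying in the jig's nest, origin in the middle of its underside, 18 mm above the bench. Stays there.
- glue: Glue bottle, 56 mm wide, 150 mm high, standing on the other side of the jig from the stand; origin under its middle. Leave alone.
- jar: Jar of finish, 72 mm wide, 90 mm high; origin under its middle. Leave alone.
- mallet: Wooden mallet lying beyond the jig, 260 mm long; origin at the underside. Leave alone.
- square: Try square lying flat near the robot, stock 18 x 110 x 16 mm, blade 150 mm; origin under the stock. Leave alone.
- sander: Cork sanding block 60 x 100 x 32 mm; origin under its middle. Leave alone.
- offcut: Wooden offcut 45 x 130 x 20 mm; origin under its middle. Leave alone.

How it is judged (in metres and radians):
On the way, in this order (a step that is already met when the one before it is completed fails the run):
1. the leaf is down under its roller catch and stays there with the hand off it, the pin still in the stand (value of joint leaf below 0.05 rad and contact force between the fingers and anything else below 0.5 N and distance of pin from where it was at the start of the episode below 0.02 m), for 0.3 s.
2. the pin is through the leaf and into the hole of the block, with the leaf still down (value of joint leaf below 0.06 rad and z of pin in the frame of pin_hole below -0.012 m and horizontal distance between pin and pin_hole below 0.005 m), for 0.1 s.
At the end, for the whole second after the job is handed in: Through the last second hand on pin and pin on leaf press over 2.5 N, the leaf is shut (under 0.012 rad; alone it rises to 0.03), the pin upright within 0.08 rad, its tip over 23.5 mm down in the block's hole (26 when home) and within 4 mm of its axis, the blank in its nest (value of joint leaf below 0.012 rad and z of pin in the frame of pin_hole below -0.0235 m and horizontal distance between pin and pin_hole below 0.004 m and angle between pin's own z axis and vertical below 0.08 rad and contact force between the fingers and pin above 2.5 N and contact force between pin and leaf above 2.5 N and horizontal distance between blank and jig below 0.008 m); the arm keeps its last pose, push and grip.
It fails at once if a thing on the bench is pushed more than 30 mm from its place (distance of any of glue, jar, mallet, square, sander, offcut from where it was at the start of the episode above 0.03 m).
It fails at once if the drill bit or the punch is taken out of the stand (distance of any of drill_bit, punch from where it was at the start of the episode above 0.02 m).
It also fails if it takes over 58 s, if anything falls off the work surface, if the arm or the gripper's body presses on something with over 40 N, if the wrist force passes 120 N, or if a joint passes its speed limit or range.

### The arm

A 7-joint arm with a two-finger parallel gripper is mounted at the origin on the work surface. World frame = base frame: x ahead of the robot, y to its left, z up, the work surface at z = 0. Lengths are in m, angles in degrees, forces in N, time in s.
With the tool pointing down it reaches from about 0.35 to 0.775 m from the base axis. Payload 3.1 kg.
Tool frame: the origin (TCP) lies between the finger pads; the fingertips stand arm.tips_ahead ahead of it and the grasp point (between the pads) lies 8 mm behind it (arm.tips_ahead is the distance from the TCP to the fingertips, in m); z points along the fingers, y is the line along which they close (so a half turn about z gives the same grasp; the last joint's range is limited). The gripper opens to 85 mm and grips with 20 to 120 N. Pads are 22 mm wide; open, the fingers measure 114 mm over their backs; the gripper's body (76 mm by 85 mm) begins 54 mm behind the grasp point. The pads swing forward as they close: fully open they stand 13 mm farther back than shut.
Start: joints at [66.939, 17.813, 0.802, 86.603, -0.252, 75.585, -1.558], TCP at [0.194, -0.515, 0.242] pointing down, gripper open.
Joint ranges: [-154.91, 154.91], [-16.99, 109.72], [-72.82, 74.43], [7.12, 147.25], [-82.49, 262.49], [11.32, 116.49], [-174.64, 174.64]. Speed limits (degrees/s): [159.86, 159.86, 180, 180, 180, 180, 180].

### API

Orientations are given as [roll, pitch, yaw] about the fixed x, y, z axes, in that order (R = Rz(yaw) Ry(pitch) Rx(roll)).
In Python, from station import arm gives the robot as it stands.
- The arm moves only by the tool arm_command, never from a script. Its argument "deltas" is a list that holds one entry, the list of rows, each a list of 7 numbers: the turn, a rotation vector about the world's x, y, z in normalised numbers (1 is 360 degrees), then the shift along the world's x, y, z in fractions of the full range, 1 being 80 cm, then the opening, from -1 (shut) to 1 (fully open). In form: [[[wx, wy, wz, dx, dy, dz, grip], ...]]. A call has 1 to 12 rows; each row is the pose to reach, as a shift and turn from the pose commanded when the call began; what a row does not reach only later rows make up. A row lasts 1/10 s, in which the tool goes at most 50 mm and 8.59 degrees, less where a joint would pass 70% of its speed; a pose out of reach is approached as far as the arm can. A call with a gripper value outside its range is refused whole. The fingers move at their own pace and stop on an object; "grip_force" is the grip in N (left out, the last holds). Time passes only in rows, so rows that repeat a pose let the fingers close. It gives the time, the measured TCP pose, the force, the opening and the grip force at its end, in the units of the state.
- arm.observe(): the state, without advancing time (a new reading comes with each control period).
- arm.camera(name): name is "scene" or "top"; returns a dict with "color" (420x560x3 uint8, red, green, blue), "K" (3x3 intrinsics, pixels), "R" (3x3) and "t" (3): a world point X has camera coordinates R X + t. Camera axes: x right, y down, z forward; pixel columns grow to the right and rows downward; lengths in m; the calibration is good to about 2 mm. A picture is of the moment at which its call begins. There is no depth.
- arm.finish_job(): hands the job in; it is judged then, once.
The state is a dict: "time": time; "joints": joint angles; "qvel": joint speeds; "joint_efforts": joint torques, N m; "ee_pos": TCP position; "tcp_rot": TCP orientation; "contact_force": force on the tool from outside, world axes, zero at the start; "ft_torque": the same for the moment, N m; "opening": finger opening in m; "finger_force": force on a finger pad.
Only numpy, scipy, OpenCV 4.12 (cv2) and the standard library are available. Lean on these libraries where they do the work, as an engineer would, in place of code of your own. Each camera call takes 0.05 s, during which the arm holds its last target. There are 200 camera calls.

## Working session

There is one attempt and no reset: what is moved stays moved. The work goes in short steps, Python scripts to look and compute and a tool call to move; the robot and the scene stay as the last step left them, time stands still between calls to the robot, and variables do not carry over. Pictures are saved under pics/ and viewed, at most 10 in all, crops included, and the job is handed in when it is done.

Besides the shell and the picture viewer there is one more tool, called after "Request:" as name(argument=value, ...) on one line, values as JSON. arm_command: Moves the arm, as the interface text tells. Its arguments: {"type":"object","properties":{"deltas":{"type":"array","items":{"type":"array","items":{"type":"array","items":{"type":"number"}}}},"grip_force":{"type":"number"}},"required":["deltas"]}

```bash
mkdir -p pics
python3 - <<'E'
from station import arm
import cv2,numpy as np
s=arm.observe();print({k:s[k] for k in('time','ee_pos','tcp_rot','opening','contact_force')},arm.tips_ahead)
for n in("scene","top"):
    c=arm.camera(n);np.savez(f'pics/{n}0.npz',**{k:c[k] for k in('color','K','R','t')})
    cv2.imwrite(f'pics/{n}0.png',c['color'][:,:,::-1]);print(n,c['K'].tolist(),(-c['R'].T@c['t']).round(3),c['R'].round(3).tolist())
E
```

```text
{'time': 0.0, 'ee_pos': array([ 0.19394265, -0.51391301,  0.24120311]), 'tcp_rot': array([-1.79863639e+02,  4.20573413e-03,  2.06774299e+01]), 'opening': 0.08534157648571773, 'contact_force': array([-0.2839965 ,  0.0044156 ,  0.62160931])} 0.011
scene [[409.303511584696, 0.0, 273.97896137782794], [0.0, 409.303511584696, 205.89113974054558], [0.0, 0.0, 1.0]] [ 1.2   -0.122  0.906] [[0.15, 0.989, 0.018], [0.784, -0.108, -0.612], [-0.603, 0.106, -0.791]]
top [[420.84061373525645, 0.0, 276.5112904552226], [0.0, 420.84061373525645, 206.68578970665155], [0.0, 0.0, 1.0]] [ 0.444 -0.014  1.25 ] [[-0.015, -1.0, -0.016], [-0.996, 0.017, -0.089], [0.09, 0.015, -0.996]]
```

View pics/scene0.png

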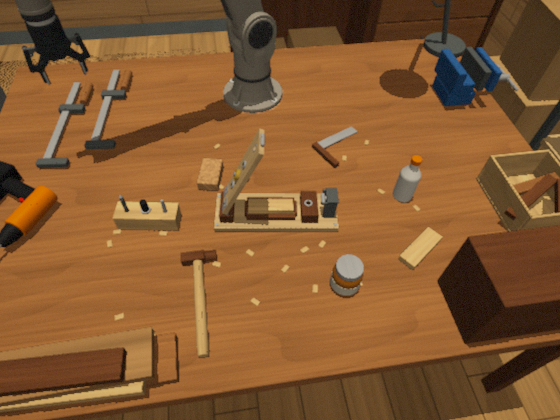

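View pics/top0.png

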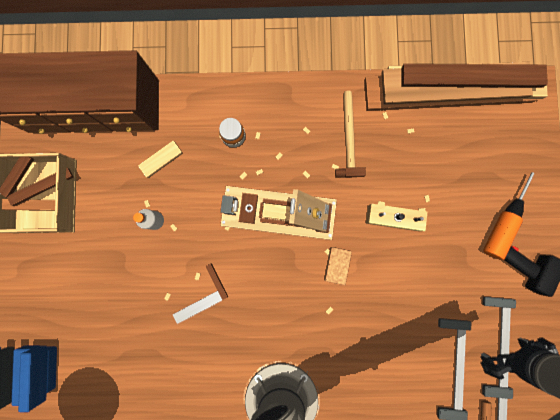

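The jig lies along y, with the catch at +y (top px 230,203; scene px 328,203). The leaf is raised at the hinge end (scene px 243,170). The pin is the black grip in the middle of the stand (top px 400,216; scene px 145,207). I'll enlarge these areas to measure them.

Run:
```python
import cv2
a=cv2.imread('pics/top0.png')[175:250,215:435];cv2.imwrite('pics/topc.png',cv2.resize(a,None,fx=3.6,fy=3.6,interpolation=cv2.INTER_CUBIC))
a=cv2.imread('pics/scene0.png')[120:245,105:345];cv2.imwrite('pics/scenec.png',cv2.resize(a,None,fx=3.3,fy=3.3,interpolation=cv2.INTER_CUBIC))
```

```text
(no output)
```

View pics/topc.png

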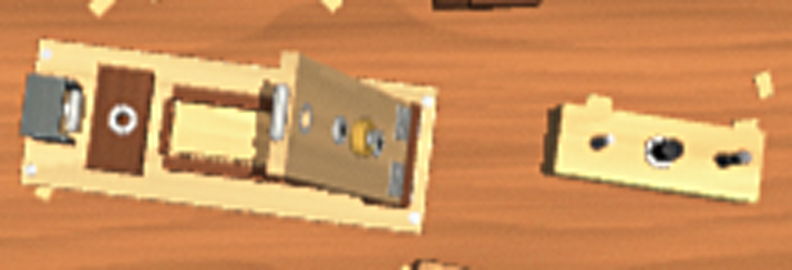

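View pics/scenec.png

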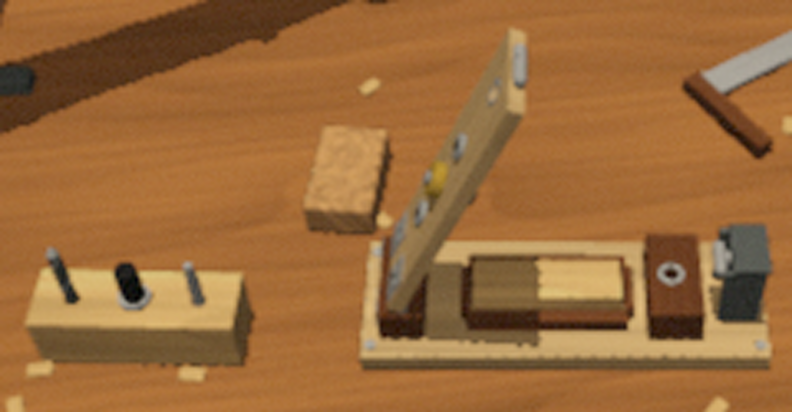

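The crops show these points:
- **Board corners:** topc (40,38), (22,183), (422,232), (437,90).
- **Ring of the pin hole:** topc (123,119), scenec (671,273).
- **Pin flange:** topc (663,151), scenec (133,298).
- **Leaf tip edge and strike:** topc (281,110), scenec (519,65).

Next I'll compute positions from these pixels.

```bash
cat > h.py <<'E'
import numpy as np,cv2
def load(n,i=0): return np.load(f'pics/{n}{i}.npz')
def ray(c,u):
    d=c['R'].T@np.linalg.inv(c['K'])@np.array([u[0],u[1],1.]);return -c['R'].T@c['t'],d
def plane(c,u,z):
    o,d=ray(c,u);return o+d*(z-o[2])/d[2]
def tri(cs,us):
    A=np.zeros((3,3));b=np.zeros(3);L=[]
    for c,u in zip(cs,us):
        o,d=ray(c,u);d=d/np.linalg.norm(d);P=np.eye(3)-np.outer(d,d);A+=P;b+=P@o;L.append((P,o))
    x=np.linalg.solve(A,b);return x,[np.linalg.norm(P@(x-o))for P,o in L]
def proj(c,X):
    p=c['K']@(c['R']@np.asarray(X)+c['t']);return p[:2]/p[2]
E
python3 - <<'E'
from h import *
np.set_printoptions(precision=4,suppress=True)
T,S=load('top'),load('scene')
tp=lambda x,y:((x+.5)/3.6+214.5,(y+.5)/3.6+174.5)
sp=lambda x,y:((x+.5)/3.3+104.5,(y+.5)/3.3+119.5)
C=[plane(T,tp(*p),.018) for p in[(40,38),(22,183),(422,232),(437,90)]]
for a in range(4):print(C[a],np.linalg.norm(C[a]-C[a-1]))
print('cen',np.mean(C,0))
y=(C[0]+C[1]-C[2]-C[3]);print('yaw of jig y',np.degrees(np.arctan2(y[1],y[0]))-90)
C=[plane(S,sp(*p),.018) for p in[(372,241),(361,358),(769,355),(755,241)]]
print('scene cen',np.mean(C,0))
y=(C[2]+C[3]-C[0]-C[1]);print('yaw',np.degrees(np.arctan2(y[1],y[0]))-90,[np.linalg.norm(C[a]-C[a-1])for a in range(4)])
for n,t,s,z in[('hole',(123,119),(671,273),.05),('flange',(663,151),(133,298),.055),('griptop',(674,150),(125,269),.087),('strike',(281,110),(519,65),None),('leafhole',(306,119),(495,93),None),('spring',(370,137),(436,180),None)]:
    print(n,*tri([T,S],[tp(*t),sp(*s)]),z and (plane(T,tp(*t),z),plane(S,sp(*s),z)))
C=[plane(T,tp(*p),.05) for p in[(567,103),(763,128),(757,202),(556,175)]];print('stand',np.mean(C,0),C)
E
```

```text
[0.6214 0.1535 0.018 ] 0.32788422450019633
[0.5024 0.1687 0.018 ] 0.11989556464924751
[ 0.4576 -0.1555  0.018 ] 0.3272677022432445
[ 0.5729 -0.1708  0.018 ] 0.11629073902076453
cen [ 0.5386 -0.001   0.018 ]
yaw of jig y -8.18319431496144
scene cen [0.5355 0.0003 0.018 ]
yaw -7.596862336583797 [np.float64(0.32689185094184714), np.float64(0.12071846908467207), np.float64(0.32616118630790997), np.float64(0.11859569337421674)]
hole [0.5503 0.0833 0.0541] [np.float64(0.0003528704769686915), np.float64(0.0003528704769686851)] (array([0.5506, 0.0832, 0.05  ]), array([0.5472, 0.0846, 0.05  ]))
flange [ 0.5178 -0.3416  0.055 ] [np.float64(0.00041500812685102683), np.float64(0.0004150081268509147)] (array([ 0.5178, -0.3421,  0.055 ]), array([ 0.5179, -0.3412,  0.055 ]))
griptop [ 0.5163 -0.3402  0.0896] [np.float64(0.0007379531302593068), np.float64(0.0007379531302591823)] (array([ 0.5165, -0.3417,  0.087 ]), array([ 0.5143, -0.3401,  0.087 ]))
strike [ 0.5343 -0.0367  0.2801] [np.float64(0.0003352405947533628), np.float64(0.00033524059475337616)] None
leafhole [ 0.5307 -0.0534  0.2528] [np.float64(0.0007102416450438865), np.float64(0.0007102416450439275)] None
spring [ 0.5248 -0.1004  0.1648] [np.float64(0.002878319633601921), np.float64(0.0028783196336019004)] None
stand [ 0.5174 -0.3415  0.05  ] [array([ 0.5575, -0.2693,  0.05  ]), array([ 0.535 , -0.4228,  0.05  ]), array([ 0.4768, -0.4154,  0.05  ]), array([ 0.5005, -0.2586,  0.05  ])]
```

The manual's scale: shifts go in shares of 80 cm and turns go in shares of 360 degrees. Converting my numbers, 0.404 m / 0.8 = 0.505, 0.329 m / 0.8 = 0.4113, 61.3 degrees / 360 = 0.1703.

Request:
arm_command(deltas=[[[0,0,0.0167,0.0375,0.0463,0.0125,-1],[0,0,0.0333,0.075,0.0925,0.025,-1],[0,0,0.05,0.1125,0.1375,0.0375,-1],[0,0,0.0667,0.15,0.1838,0.05,-1],[0,0,0.0833,0.1875,0.23,0.05,-1],[0,0,0.1,0.225,0.275,0.05,-1],[0,0,0.1167,0.2625,0.3225,0.05,-1],[0,0,0.1333,0.3,0.3688,0.05,-1],[0,0,0.15,0.3375,0.4125,0.05,-1],[0,0,0.1703,0.3813,0.4625,0.05,-1],[0,0,0.1703,0.4113,0.505,0.05,-1],[0,0,0.1703,0.4113,0.505,0.05,-1]]], grip_force=40)

```text
time: 1.3
ee_pos: [0.5259, -0.1014, 0.2817]
tcp_rot: [180.0, -0.4, 82.8]
contact_force: [-0.6, 0.3, 0.3]
opening: -0.0005
finger_force: 0.0
```

Converted, -0.042 m / 0.8 = -0.0525, -0.02 m / 0.8 = -0.025.

Request:
arm_command(deltas=[[[0,0,0,0,0,-0.025,-1],[0,0,0,0,0,-0.0525,-1],[0,0,0,0,0,-0.0525,-1],[0,0,0,0,0,-0.0525,-1]]])

```text
time: 1.7
ee_pos: [0.5227, -0.111, 0.2401]
tcp_rot: [-179.9, 0.0, 81.9]
contact_force: [0.1, -0.4, -0.0]
opening: 0.0002
finger_force: 0.0
```

Converted, 0.1275 m / 0.8 = 0.1594, 0.118 m / 0.8 = 0.1475.

Request:
arm_command(deltas=[[[0,0,0,0.0038,0.025,0,-1],[0,0,0,0.0063,0.045,0,-1],[0,0,0,0.0079,0.0563,-0.005,-1],[0,0,0,0.0095,0.0681,-0.0106,-1],[0,0,0,0.012,0.0856,-0.0206,-1],[0,0,0,0.0145,0.103,-0.0321,-1],[0,0,0,0.0168,0.119,-0.045,-1],[0,0,0,0.0188,0.1338,-0.0596,-1],[0,0,0,0.0206,0.1475,-0.075,-1],[0,0,0,0.0224,0.1594,-0.092,-1],[0,0,0,0.0224,0.1594,-0.092,-1]]])

```text
time: 2.8
ee_pos: [0.5391, 0.019, 0.164]
tcp_rot: [-179.7, -0.0, 82.1]
contact_force: [-0.4, 0.3, -0.2]
opening: 0.0001
finger_force: 0.0
```

Run:
```python
from station import arm
import cv2
a=arm.camera('scene')['color'][100:245,180:350,::-1];cv2.imwrite('pics/s1.png',cv2.resize(a,None,fx=4,fy=4,interpolation=cv2.INTER_CUBIC))
```

```text
(no output)
```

View pics/s1.png

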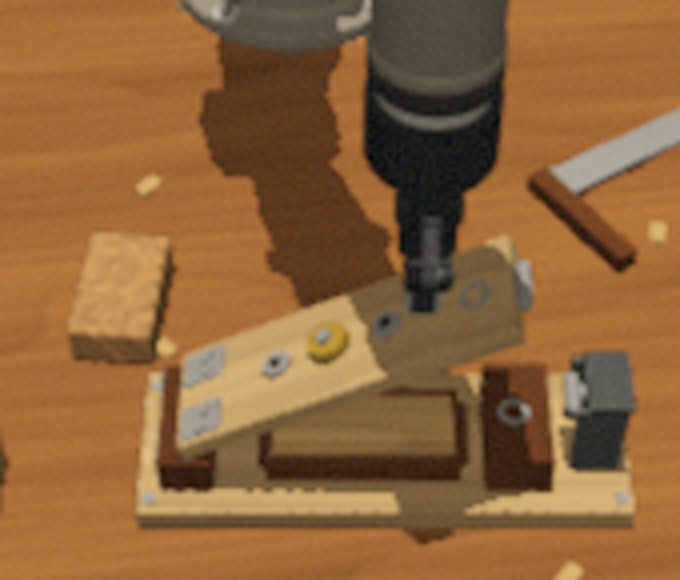

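The leaf has come down to about 25°. The fingertip is centred on it (px 425,305), between the far bush (385,322) and the hole (475,292). I'll keep going.

Converted, -0.091 m / 0.8 = -0.1138, -0.0736 m / 0.8 = -0.092.

Request:
arm_command(deltas=[[[0,0,0,0.0015,0.0106,-0.0175,-1],[0,0,0,0.0028,0.0198,-0.0363,-1],[0,0,0,0.0038,0.0263,-0.0563,-1],[0,0,0,0.0046,0.0328,-0.075,-1],[0,0,0,0.005,0.035,-0.085,-1],[0,0,0,0.0051,0.0363,-0.092,-1],[0,0,0,0.0053,0.0369,-0.0975,-1],[0,0,0,0.0053,0.0375,-0.1025,-1],[0,0,0,0.0053,0.0375,-0.1075,-1],[0,0,0,0.0053,0.0375,-0.1113,-1],[0,0,0,0.0053,0.0375,-0.1138,-1],[0,0,0,0.0053,0.0375,-0.1138,-1]]])

```text
time: 4.05
ee_pos: [0.5455, 0.0478, 0.0769]
tcp_rot: [180.0, -0.1, 82.0]
contact_force: [-3.0, 0.5, 4.7]
opening: -0.0001
finger_force: 2.4
```

Converted, -0.006 m / 0.8 = -0.0075, -0.003 m / 0.8 = -0.0038.

Request:
arm_command(deltas=[[[0,0,0,0,0,-0.0038,-1],[0,0,0,0,0,-0.0075,-1],[0,0,0,0,0,-0.0075,-1]]])

```text
time: 4.35
ee_pos: [0.5456, 0.0481, 0.073]
tcp_rot: [179.9, -0.0, 82.0]
contact_force: [-6.4, 0.8, 17.1]
opening: -0.0003
finger_force: 8.3
```

Converted, -0.3 m / 0.8 = -0.375, -0.25 m / 0.8 = -0.3125.

Request:
arm_command(deltas=[[[0,0,0,0,0,0.0375,-1],[0,0,0,0,0,0.0875,-1],[0,0,0,0,-0.0625,0.1375,-1],[0,0,0,0,-0.125,0.175,-1],[0,0,0,0,-0.1875,0.175,-1],[0,0,0,-0.0125,-0.25,0.175,-1],[0,0,0,-0.025,-0.3125,0.175,-1],[0,0,0,-0.0313,-0.375,0.175,-1]]])

```text
time: 5.15
ee_pos: [0.5224, -0.2343, 0.2105]
tcp_rot: [179.9, 0.1, 81.9]
contact_force: [1.0, -0.1, 0.6]
opening: 0.0
finger_force: 0.0
```

Run:
```python
from station import arm
import cv2,numpy as np
for n in("scene","top"):
    c=arm.camera(n);np.savez(f'pics/{n}2.npz',**{k:c[k] for k in('color','K','R','t')})
    if n=='scene':a=c['color'][150:245,100:350,::-1]
    else: a=c['color'][175:250,215:435,::-1]
    cv2.imwrite(f'pics/{n}2.png',cv2.resize(a,None,fx=3.2,fy=3.2,interpolation=cv2.INTER_CUBIC))
```

```text
(no output)
```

View pics/scene2.png

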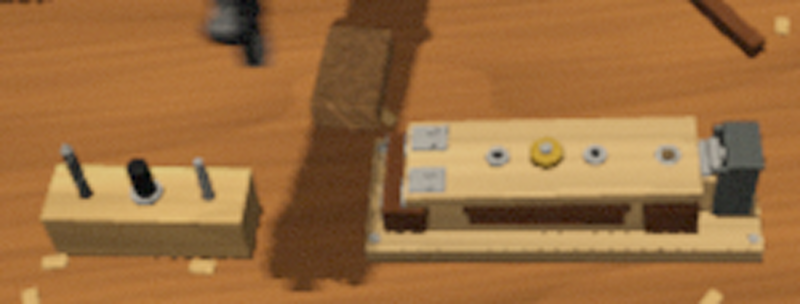

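View pics/top2.png

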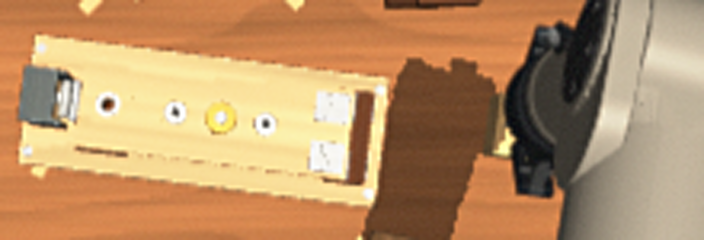

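The leaf now stays down under the roller. The leaf hole is at top2 px (109,103) and scene2 px (667,155), and the pin flange is at scene2 px (147,191). I'll measure the hole precisely.

Run:
```python
from h import *
np.set_printoptions(precision=4,suppress=True)
T,S=load('top',2),load('scene',2)
tp=lambda x,y:((x+.5)/3.2+214.5,(y+.5)/3.2+174.5)
sp=lambda x,y:((x+.5)/3.2+99.5,(y+.5)/3.2+149.5)
for n,t,s,z in[('hole',(109,103),(667,155),.068),('bush2',(176,112),(595,154.5),.0695),('bush1',(265,124),(497.5,155),.067)]:
    print(n,*tri([T,S],[tp(*t),sp(*s)]),plane(T,tp(*t),z),plane(S,sp(*s),z))
print('flange S',plane(S,sp(147,191),.055),'griptop S',plane(S,sp(136.5,163),.087))
# flange ring: bright low-saturation pixels around it, first pictures
for n,u in(('top',(399.3,217)),('scene',(145,210))):
    c=load(n);im=cv2.cvtColor(c['color'],cv2.COLOR_RGB2HSV).astype(int);x0,y0=int(u[0])-12,int(u[1])-12
    r=im[y0:y0+24,x0:x0+24]
    for nm,m in(('flange',(r[...,1]<70)&(r[...,2]>90)),('grip',r[...,2]<60)):
        ys,xs=np.nonzero(m);print(n,nm,len(xs),(xs.min()+xs.max())/2+x0,(ys.min()+ys.max())/2+y0,np.ptp(xs),np.ptp(ys),xs.mean()+x0,ys.mean()+y0, plane(c,((xs.min()+xs.max())/2+x0,(ys.min()+ys.max())/2+y0),.054))
```

```text
hole [0.551  0.0819 0.0733] [np.float64(0.0002767209693784007), np.float64(0.000276720969378406)] [0.5514 0.082  0.068 ] [0.5469 0.0834 0.068 ]
bush2 [0.5421 0.0234 0.073 ] [np.float64(0.0005160775802031533), np.float64(0.000516077580203157)] [0.5423 0.023  0.0695] [0.5395 0.0245 0.0695]
bush1 [ 0.5304 -0.055   0.0711] [np.float64(2.9420387906467052e-05), np.float64(2.942038790645694e-05)] [ 0.5306 -0.0551  0.067 ] [ 0.5271 -0.0546  0.067 ]
flange S [ 0.5161 -0.3397  0.055 ] griptop S [ 0.5124 -0.3407  0.087 ]
top flange 30 397.5 217.0 7 8 396.6333333333333 217.3 [ 0.5168 -0.3386  0.054 ]
top grip 21 399.5 216.0 7 4 399.14285714285717 216.23809523809524 [ 0.5195 -0.3444  0.054 ]
scene flange 30 145.5 209.5 9 7 145.8 210.6 [ 0.5158 -0.3401  0.054 ]
scene grip 65 144.0 205.5 8 11 143.6769230769231 205.24615384615385 [ 0.5019 -0.3445  0.054 ]
```

Converted, -0.0875 m / 0.8 = -0.1094, -0.07 m / 0.8 = -0.0875.

Request:
arm_command(deltas=[[[0,0,0,-0.0038,-0.05,0,0.3],[0,0,0,-0.0038,-0.1094,-0.025,0.3],[0,0,0,-0.0038,-0.1094,-0.0625,0.3],[0,0,0,-0.0038,-0.1094,-0.0875,0.3],[0,0,0,-0.0038,-0.1094,-0.0875,0.3],[0,0,0,-0.0038,-0.1094,-0.0875,0.3]]])

```text
time: 5.85
ee_pos: [0.5203, -0.3191, 0.1401]
tcp_rot: [180.0, 0.0, 82.0]
contact_force: [0.4, -0.1, 0.4]
opening: 0.0558
finger_force: 0.0
```

Converted, -0.07 m / 0.8 = -0.0875, -0.022 m / 0.8 = -0.0275.

Request:
arm_command(deltas=[[[0,0,0,-0.0038,-0.0275,0,0.3],[0,0,0,-0.0038,-0.0275,-0.025,0.3],[0,0,0,-0.0038,-0.0275,-0.05,0.3],[0,0,0,-0.0038,-0.0275,-0.075,0.3],[0,0,0,-0.0038,-0.0275,-0.0875,0.3],[0,0,0,-0.0038,-0.0275,-0.0875,0.3],[0,0,0,-0.0038,-0.0275,-0.0875,0.3]]])

```text
time: 6.55
ee_pos: [0.5181, -0.3416, 0.0712]
tcp_rot: [179.9, 0.1, 82.0]
contact_force: [-0.0, -0.1, 1.3]
opening: 0.0557
finger_force: 0.0
```

Close on the pin.

Request:
arm_command(deltas=[[[0,0,0,0,0,0,0],[0,0,0,0,0,0,-0.3],[0,0,0,0,0,0,-0.6],[0,0,0,0,0,0,-1],[0,0,0,0,0,0,-1],[0,0,0,0,0,0,-1]]], grip_force=60)

```text
time: 7.15
ee_pos: [0.5171, -0.3416, 0.0706]
tcp_rot: [180.0, 0.0, 82.0]
contact_force: [-1.6, 0.4, 6.4]
opening: 0.0162
finger_force: 58.6
```

Converted, 0.12 m / 0.8 = 0.15, 0.09 m / 0.8 = 0.1125.

Request:
arm_command(deltas=[[[0,0,0,0,0,0.0125,-1],[0,0,0,0,0,0.0375,-1],[0,0,0,0,0,0.075,-1],[0,0,0,0,0,0.1125,-1],[0,0,0,0,0,0.15,-1],[0,0,0,0,0,0.15,-1],[0,0,0,0,0,0.15,-1]]])

```text
time: 7.85
ee_pos: [0.5173, -0.3414, 0.1902]
tcp_rot: [179.9, 0.0, 82.0]
contact_force: [0.8, -0.2, -1.8]
opening: 0.0161
finger_force: 58.9
```

Run:
```python
from station import arm
import cv2,numpy as np
from h import *
s=arm.observe();print(s['ee_pos'],s['tcp_rot'],s['contact_force'])
c=arm.camera('scene');np.savez('pics/scene3.npz',**{k:c[k] for k in('color','K','R','t')})
p=proj(c,s['ee_pos']);print(p)
x,y=int(p[0])-60,int(p[1])-45
a=c['color'][y:y+110,x:x+120,::-1];print(x,y);cv2.imwrite('pics/s3.png',cv2.resize(a,None,fx=5,fy=5,interpolation=cv2.INTER_CUBIC))
```

```text
[ 0.5173455  -0.34136373  0.19019192] [1.79913158e+02 3.19736000e-02 8.19835601e+01] [ 0.78076367 -0.16643863 -1.80816649]
[131.48209368 174.7545024 ]
71 129
```

View pics/s3.png

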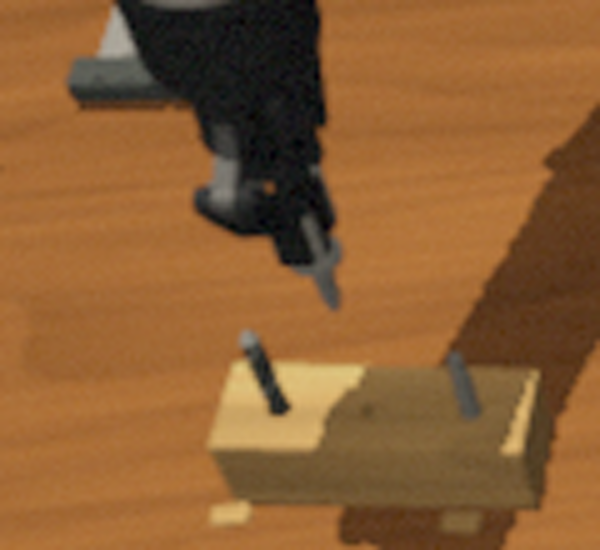

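The pin is held by its grip, with its shank hanging down (s3 px 335,305). Both other tools are still in the stand. I'll compare the predicted projection of an upright pin with what I see.

Run:
```python
from h import *
c=load('scene',3)
for z in(.1316,.1316+.038,.1316+.043):
    p=proj(c,[.5173,-.3414,z]);print((p-[71,129]+.5)*5-.5)
```

```text
[335.18569828 311.22552893]
[315.51397666 259.88169796]
[312.83456018 252.88833412]
```

The match is within about 1 mm, so the pin is upright and its tip is 58.6 mm below the TCP. Now I'll carry it over the hole.

Converted, 0.4246 m / 0.8 = 0.5308, 0.0324 m / 0.8 = 0.0405.

Request:
arm_command(deltas=[[[0,0,0,0.0025,0.025,0,-1],[0,0,0,0.0063,0.075,0,-1],[0,0,0,0.01,0.1313,0,-1],[0,0,0,0.0138,0.1875,0,-1],[0,0,0,0.0188,0.2438,0,-1],[0,0,0,0.0225,0.3,0,-1],[0,0,0,0.0275,0.3563,0,-1],[0,0,0,0.0313,0.4125,0,-1],[0,0,0,0.035,0.4625,0,-1],[0,0,0,0.0388,0.5125,0,-1],[0,0,0,0.0405,0.5308,0,-1],[0,0,0,0.0405,0.5308,0,-1]]])

```text
time: 9.1
ee_pos: [0.548, 0.0867, 0.1882]
tcp_rot: [-179.8, -0.1, 82.3]
contact_force: [0.3, -0.0, -1.0]
opening: 0.0161
finger_force: 58.9
```

Converted, -0.054 m / 0.8 = -0.0675, -0.04 m / 0.8 = -0.05.

Request:
arm_command(deltas=[[[0,0,0,0,0,-0.025,-1],[0,0,0,0,0,-0.05,-1],[0,0,0,0,0,-0.0675,-1],[0,0,0,0,0,-0.0675,-1],[0,0,0,0,0,-0.0675,-1]]])

```text
time: 9.6
ee_pos: [0.5494, 0.0819, 0.1354]
tcp_rot: [-180.0, 0.0, 81.9]
contact_force: [0.1, 0.5, -1.1]
opening: 0.0162
finger_force: 58.9
```

Run:
```python
from station import arm
import cv2,numpy as np
from h import *
s=arm.observe();print(s['ee_pos'],s['tcp_rot'],s['contact_force'])
c=arm.camera('scene')
for X in(s['ee_pos']-[0,0,.0586],[.5497,.0832,.068]): print((proj(c,X)-[290,165]+.5)*8-.5)
a=c['color'][165:240,290:360,::-1];cv2.imwrite('pics/s4.png',cv2.resize(a,None,fx=8,fy=8,interpolation=cv2.INTER_CUBIC))
```

```text
[0.54943425 0.0819418  0.13544708] [-1.79972372e+02  3.98614428e-02  8.18735270e+01] [ 0.14042195  0.49469528 -1.0616042 ]
[147.63661519 257.85124529]
[149.29808584 275.00853952]
```

View pics/s4.png

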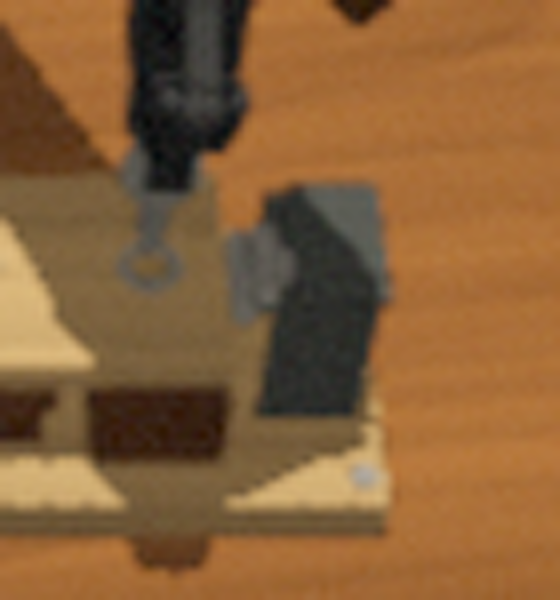

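The pin tip (px ~150,248) sits directly above the leaf hole ring (150,267), offset by the amount I predicted. It's aligned, so I'll lower it.

Converted, -0.025 m / 0.8 = -0.0313, -0.022 m / 0.8 = -0.0275.

Request:
arm_command(deltas=[[[0,0,0,0,0.0006,-0.0075,-1],[0,0,0,0,0.0006,-0.015,-1],[0,0,0,0,0.0006,-0.0225,-1],[0,0,0,0,0.0006,-0.0275,-1],[0,0,0,0,0.0006,-0.0313,-1],[0,0,0,0,0.0006,-0.0313,-1]]])

```text
time: 10.25
ee_pos: [0.5489, 0.0837, 0.11]
tcp_rot: [-179.9, 0.0, 82.0]
contact_force: [-0.0, 0.3, -0.7]
opening: 0.0161
finger_force: 58.9
```

Converted, -0.022 m / 0.8 = -0.0275, -0.02 m / 0.8 = -0.025.

Request:
arm_command(deltas=[[[0,0,0,0,0,-0.0063,-1],[0,0,0,0,0,-0.0125,-1],[0,0,0,0,0,-0.0188,-1],[0,0,0,0,0,-0.025,-1],[0,0,0,0,0,-0.0275,-1],[0,0,0,0,0,-0.0275,-1]]])

```text
time: 10.85
ee_pos: [0.5493, 0.084, 0.0887]
tcp_rot: [-180.0, -0.0, 82.0]
contact_force: [-0.3, -0.6, 0.5]
opening: 0.016
finger_force: 59.2
```

Converted, -0.008 m / 0.8 = -0.01, -0.006 m / 0.8 = -0.0075.

Request:
arm_command(deltas=[[[0,0,0,0,0,-0.0025,-1],[0,0,0,0,0,-0.005,-1],[0,0,0,0,0,-0.0075,-1],[0,0,0,0,0,-0.01,-1],[0,0,0,0,0,-0.01,-1],[0,0,0,0,0,-0.01,-1]]], grip_force=100)

```text
time: 11.45
ee_pos: [0.5495, 0.0844, 0.0826]
tcp_rot: [179.9, -0.0, 82.0]
contact_force: [-4.9, -1.1, 11.9]
opening: 0.0151
finger_force: 98.8
```

Converted, -0.0025 m / 0.8 = -0.0031, -0.001 m / 0.8 = -0.0013.

Request:
arm_command(deltas=[[[0,0,0,0,0,-0.0013,-1],[0,0,0,0,0,-0.0031,-1],[0,0,0,0,0,-0.0031,-1],[0,0,0,0,0,-0.0031,-1],[0,0,0,0,0,-0.0031,-1],[0,0,0,0,0,-0.0031,-1]]])

```text
time: 12.05
ee_pos: [0.5495, 0.0844, 0.0822]
tcp_rot: [179.9, 0.0, 82.0]
contact_force: [-8.6, -1.3, 22.2]
opening: 0.0152
finger_force: 100.2
```

Run:
```python
from station import arm
import cv2
a=arm.camera('scene')['color'][165:240,270:360,::-1];cv2.imwrite('pics/s5.png',cv2.resize(a,None,fx=8,fy=8,interpolation=cv2.INTER_CUBIC))
s=arm.observe();print(s['ee_pos'],s['contact_force'],s['time'])
```

```text
[0.54952109 0.0844339  0.08225597] [-8.29163183 -1.0939439  22.18026575] 12.1
```

View pics/s5.png

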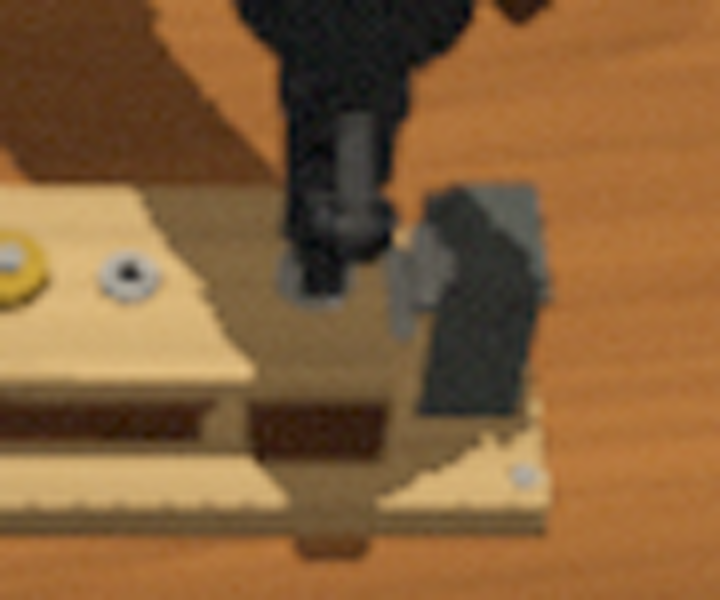

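The flange sits flat on the leaf (px 315,290), and the leaf rests on the end block with no gap. The arm is pressing at 22 N with TCP z at the home height, so I'm handing it in.

```bash
python3 -c "
from station import arm
print(arm.finish_job())"
```

```text
the job is handed in; nothing more can be done
None
```

I handed the job in at about 12 s: the leaf is under its catch and pressed shut, and the arm is still holding the pin and pressing down with about 22 N, its flange flat on the leaf; the hand-in gave no verdict.

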